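# Make up two drink kits at the tea counter

### The arm

A 6-joint arm with a two-finger parallel gripper is mounted at the origin on the work surface. World frame = base frame: x ahead of the robot, y to its left, z up, the work surface at z = 0. Lengths are in mm, angles in rad, forces in N, time in s.
With the tool pointing down it reaches from about 350 to 875 mm from the base axis. Payload 4.2 kg.
Tool frame: the origin (TCP) lies at the very end of the fingers, on their centre line; the grasp point (between the pads) lies 19 mm behind it; z points along the fingers, y is the direction in which the jaws open and shut (so a half turn about z gives the same grasp; the last joint's range is limited). The gripper opens to 87 mm and grips with 3 to 60 N. Pads are 19 mm wide; open, the fingers measure 117 mm over their backs; the gripper's body (75 mm by 190 mm) begins 51 mm behind the grasp point.
Start: joints at [1.445, 0.385, 0.008, 0, -1.194, -0.259], TCP at [234.575, 579.287, 222.55] pointing down, gripper open.
Joint ranges: [-3.14, 3.14], [-1.21, 2.06], [-1.07, 1.41], [-3.16, 2.05], [-2.99, -0.16], [-3.1, 3.1]. Speed limits (rad/s): [2.79, 2.79, 3.14, 3.14, 3.14, 3.14].

### API

Orientations are given as a unit quaternion [x, y, z, w].
In Python, from plant import robot, capture, camera_info, job gives the robot as it stands.
- The arm moves only by the tool arm_command, never from a script. Its argument "commands" is a list of rows, each an object of numbers: "tx", "ty", "tz": the shift along the world's x, y, z in cm; "rx", "ry", "rz": the turn, a rotation vector about the world's x, y, z in degrees; "jaw": the finger opening in cm, from 0 to 8.7. In form: [{"tx": .., "ty": .., "tz": .., "rx": .., "ry": .., "rz": .., "jaw": ..}, ...]. A call has 1 to 20 rows; each row is the pose to reach, as a shift and turn from the pose commanded when the call began; what a row does not reach only later rows make up. A row lasts 1/8 s, in which the tool goes at most 62.5 mm and 10.7 degrees, less where a joint would pass 70% of its speed; a pose out of reach is approached as far as the arm can. A call with a gripper value outside its range is refused whole. The fingers move at their own pace and stop on an object; the grip force is fixed at half the most. Time passes only in rows, so rows that repeat a pose let the fingers close. It gives the time, the measured TCP pose, the force and the opening at its end, in the units of the state.
- robot.sense(): the state, without advancing time (a new reading comes with each control period).
- capture(name): name is "scene" or "top"; returns the picture (480x640x3 uint8, blue, green, red); there is no depth.
- camera_info(name): a dict with "mtx" (3x3 intrinsics, pixels), "extrinsics" (4x4, takes a point from camera to world coordinates). Camera axes: x right, y down, z forward; pixel columns grow to the right and rows downward; lengths in mm; the calibration is good to about 2 mm. A picture is of the moment at which its call begins. camera_info takes no time and is no camera call.
- job.sign_off(): hands the job in, once; it reports no verdict.
The state is a dict: "time": time; "qpos": joint angles; "qd": joint speeds; "effort": joint torques, N m; "position": TCP position; "tcp_rot": TCP orientation; "wrist_force": force on the tool from outside, world axes, zero at the start; "moment": the same for the moment, N m; "finger_gap": finger opening in mm.
Only numpy, scipy, OpenCV 4.12 (cv2) and the standard library are available. Lean on these libraries where they do the work, as an engineer would, in place of code of your own. Each camera call takes 0.05 s, during which the arm holds its last target.

### The job

Make up the two drink kits from the stock on the counter. In the blue tray, stand the green syrup bottle in the well with the black pad and the steel measuring cup in the well with the white pad; in the yellow tray, stand the brown syrup bottle in the well with the black pad and the white-lidded topping jar in the well with the white pad. Set each thing down gently and upright on the floor of its well, without dropping it, let go of it, and leave the red bottle, the black-lidded jar and the milk bottle where they stand.

Things in the scene. Friction and masses are not known exactly. Their poses are not given: they have to be found in the camera images.
- blue_tray: Blue kit tray, fixed, 181 (its x) by 88 mm (its y). Two wells side by side along its x, each 78 x 78 mm inside, floor 4 mm and wall tops 14 mm above the counter; walls 5 mm, divider 15 mm thick. Well centred at x = +46.5 mm, y = 0: flat black round pad, 64 mm across, on its floor; well at x = -46.5 mm: white pad. Origin: tray centre at counter level, z up.
- yellow_tray: Yellow kit tray, fixed, 181 (its x) by 88 mm (its y). Two wells side by side along its x, each 78 x 78 mm inside, floor 4 mm and wall tops 14 mm above the counter; walls 5 mm, divider 15 mm thick. Well centred at x = +46.5 mm, y = 0: flat black round pad, 64 mm across, on its floor; well at x = -46.5 mm: white pad. Origin: tray centre at counter level, z up.
- green_bottle: Green rigid closed syrup bottle, upright, with a white label band and small white nozzle: round body 50 mm in diameter, straight-sided up to 78 mm, cap 36 mm in diameter from 86 to 98 mm, nozzle top at 112 mm. About 0.2 kg. Origin at the centre of its underside, z up. Best gripped on the body at 55 to 72 mm height.
- brown_bottle: Dark brown rigid closed syrup bottle, upright, with a white label band and small white nozzle: round body 50 mm in diameter, straight-sided up to 78 mm, cap 36 mm in diameter from 86 to 98 mm, nozzle top at 112 mm. About 0.2 kg. Origin at the centre of its underside, z up. Best gripped on the body at 55 to 72 mm height.
- steel_cup: Open stainless steel measuring cup, plain upright cylinder 50 mm in diameter and 70 mm tall, wall 3 mm, no handle, standing mouth up. About 0.12 kg. Origin at the centre of its underside, z up. Can be gripped across its outside at 30 to 60 mm height.
- white_lid_jar: Topping jar with a white lid: round, closed, 70 mm tall, mid-brown body 54 mm in diameter, lid 56 mm in diameter over the top 14 mm. About 0.2 kg. Origin at the centre of its underside, z up. Can be gripped across the body at 35 to 50 mm height.
- red_bottle: Not ordered, stays where it is. Red rigid closed syrup bottle, upright, with a white label band and small white nozzle: round body 50 mm in diameter, straight-sided up to 78 mm, cap 36 mm in diameter from 86 to 98 mm, nozzle top at 112 mm. About 0.2 kg. Origin at the centre of its underside, z up.
- black_lid_jar: Not ordered, stays where it is. Topping jar with a black lid: round, closed, 70 mm tall, cream-coloured body 54 mm in diameter, lid 56 mm in diameter over the top 14 mm. About 0.2 kg. Origin at the centre of its underside, z up.
- milk_bottle: Not ordered, stays where it is. White milk bottle with a blue band and green cap, 70 mm in diameter, 190 mm tall, about 0.9 kg, standing beyond a tray. Origin at the centre of its underside, z up.
- steel_pan: Empty steel topping pan, fixed, 90 mm (its x) by 130 mm (its y), 65 mm high, open on top, beyond a tray; not used. Origin at the centre of its underside, z up.
Things that resemble listed ones, but are neither listed nor needed, are in the scene too. Of the things that look like the black_lid_jar, take the one that is farthest from the robot's base at the start. There is more than one size of the green_bottle; the one meant has the size given above.

How it is judged:
By the outcome, as a careful person would: the job done as asked, in the order asked, and still so for the second after the job is handed in, with the robot touching nothing.
It also fails if it takes over 109 s, if anything falls off the work surface, if the arm or the gripper's body presses on something with over 40 N, if the wrist force passes 120 N, or if a joint passes its speed limit or range.

## Working session

There is one attempt and no reset: what is moved stays moved. The work goes in short steps, Python scripts to look and compute and a tool call to move; the robot and the scene stay as the last step left them, time stands still between calls to the robot, and variables do not carry over. Pictures are saved under pics/ and viewed, and the job is handed in when it is done.

Besides the shell and the picture viewer there is one more tool, called by a JSON object that holds its "method" and its "body", one argument or row to a line. arm_command: Moves the arm, as the interface text tells. Its arguments: {"type":"object","properties":{"commands":{"type":"array","items":{"type":"object","properties":{"tx":{"type":"number"},"ty":{"type":"number"},"tz":{"type":"number"},"rx":{"type":"number"},"ry":{"type":"number"},"rz":{"type":"number"},"jaw":{"type":"number"}}}}},"required":["commands"]}

```bash
mkdir -p pics; ls; python3 - <<'E'
from plant import robot,capture,camera_info,job
import cv2
for n in("scene","top"):
    cv2.imwrite(f"pics/{n}0.png",capture(n)); c=camera_info(n); print(n,c["mtx"],c["extrinsics"])
print(robot.sense())
E
```

```text
pics
scene [[565.26196071   0.         319.3980051 ]
 [  0.         565.26196071 240.13613127]
 [  0.           0.           1.        ]] [[ 6.84885201e-01  4.89856972e-01 -5.39418584e-01  1.13401844e+03]
 [ 7.28624029e-01 -4.66785121e-01  5.01217193e-01 -5.04183237e+02]
 [-6.26783269e-03 -7.36309580e-01 -6.76615782e-01  7.49786172e+02]
 [ 0.00000000e+00  0.00000000e+00  0.00000000e+00  1.00000000e+00]]
top [[592.38109397   0.         321.62336347]
 [  0.         592.38109397 240.13665549]
 [  0.           0.           1.        ]] [[-1.43701980e-04 -9.97051790e-01  7.67313970e-02  4.92125718e+02]
 [-9.99962809e-01 -5.18400241e-04 -8.60884267e-03  2.04247577e+00]
 [ 8.62323957e-03 -7.67297804e-02 -9.97014634e-01  1.27725855e+03]
 [ 0.00000000e+00  0.00000000e+00  0.00000000e+00  1.00000000e+00]]
{'time': 0.1, 'qpos': array([ 1.44461030e+00,  3.85460512e-01,  6.75151639e-03, -4.13146932e-04,
       -1.19400112e+00, -2.58599391e-01]), 'qd': array([-0.00053719, -0.00237808,  0.0030758 ,  0.00047801,  0.00048874,
       -0.00128217]), 'effort': array([-4.82048436e-04, -3.91691744e+01,  1.87933820e+01,  4.23187494e+00,
        1.34690505e-02, -7.23877611e-05]), 'position': array([234.38862399, 578.79976848, 221.57949746]), 'tcp_rot': array([ 9.81534502e-01, -1.91282694e-01, -1.28282035e-04,  9.67500862e-04]), 'wrist_force': array([-0.0211972 ,  0.81144672, -0.53700469]), 'moment': array([-0.04393592, -0.00316398, -0.02459461]), 'finger_gap': 87.09191779259184}
```

View pics/scene0.png

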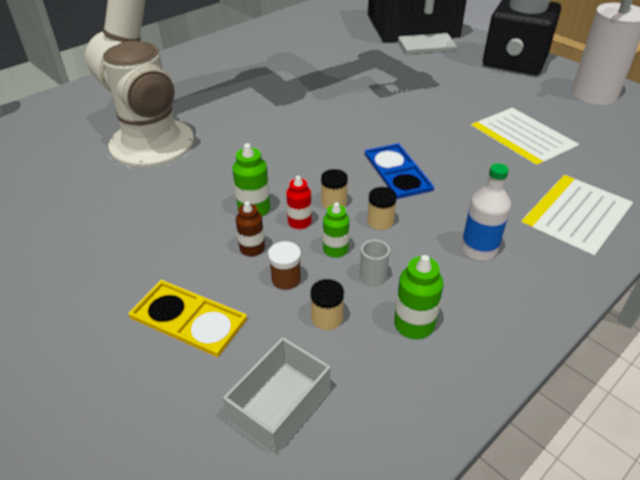

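View pics/top0.png

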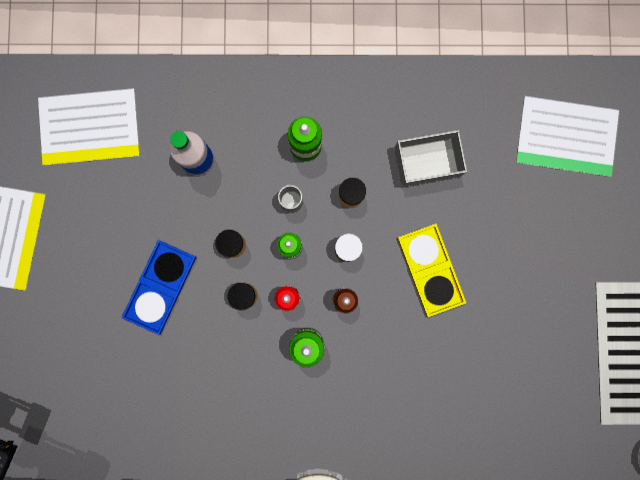

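The small green bottle in the middle, at about (289,245) in the top view, is the target. The two large green bottles and the three black-lidded jars are neighbours to keep clear of. I'll enlarge for pixel readings.

```bash
python3 - <<'E'
import cv2
t=cv2.imread("pics/top0.png");s=cv2.imread("pics/scene0.png")
cv2.imwrite("pics/c1.png",cv2.resize(t[170:370,205:405],None,fx=3,fy=3,interpolation=cv2.INTER_CUBIC))
a=cv2.resize(t[225:345,110:210],None,fx=4,fy=4,interpolation=cv2.INTER_CUBIC)
b=cv2.resize(t[215:335,385:485],None,fx=4,fy=4,interpolation=cv2.INTER_CUBIC)
cv2.imwrite("pics/c2.png",cv2.hconcat([a,b]))
cv2.imwrite("pics/c3.png",cv2.resize(s[140:340,220:460],None,fx=3,fy=3,interpolation=cv2.INTER_CUBIC))
E
```

```text
(no output)
```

View pics/c1.png

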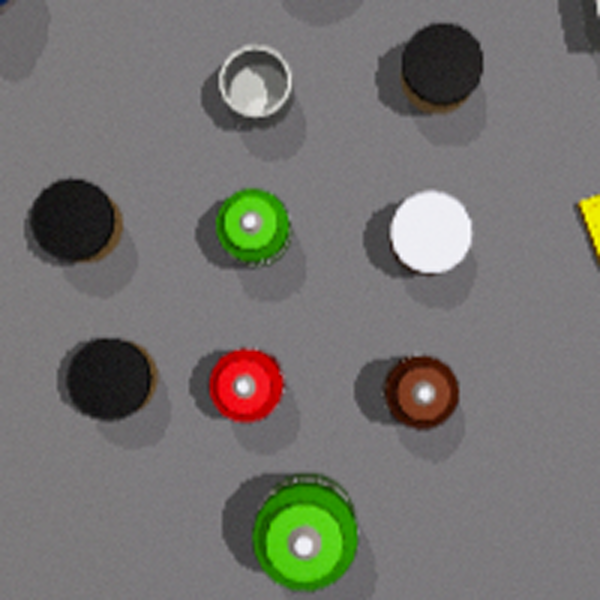

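View pics/c2.png

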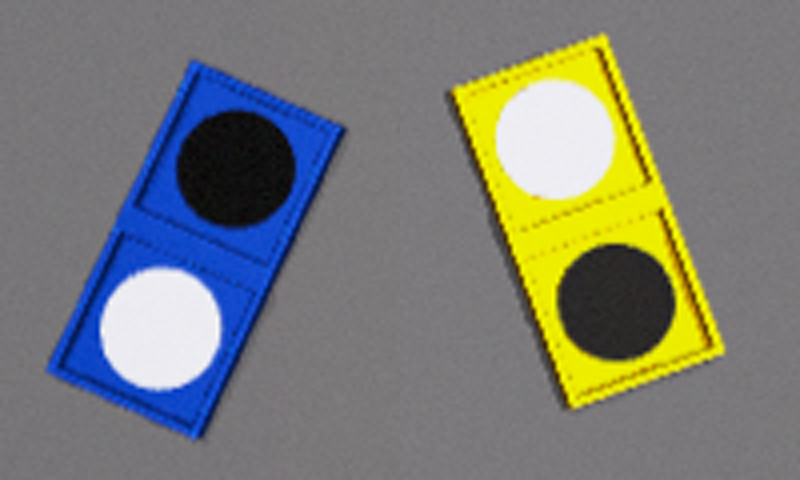

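View pics/c3.png

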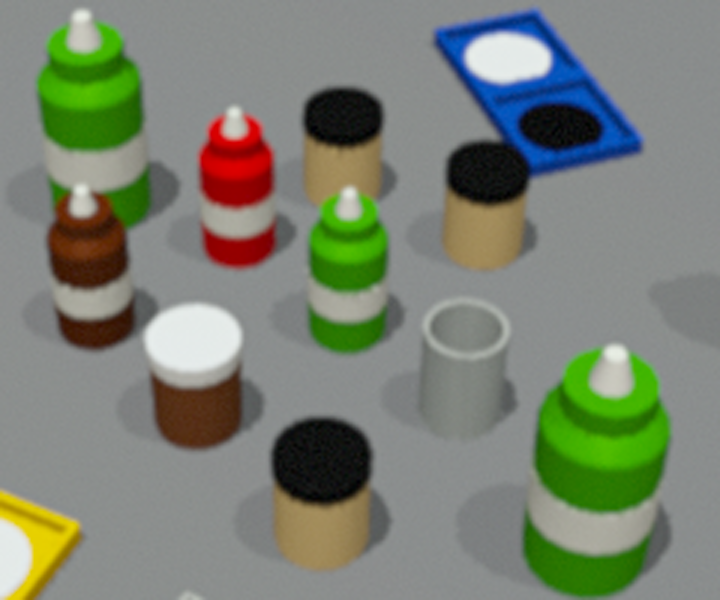

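```bash
cat > h.py <<'E'
import numpy as np
from plant import camera_info
def p2w(cam,u,v,z):
    c=camera_info(cam);E=c["extrinsics"];d=E[:3,:3]@np.linalg.solve(c["mtx"],[u,v,1]);o=E[:3,3]
    return (o+d*(z-o[2])/d[2])[:2]
def f(x,y,s,ox,oy): return (x+.5)/s-.5+ox,(y+.5)/s-.5+oy
E
python3 - <<'E'
from h import *
for n,x,y,z in [("cup",255,82,70),("green nz",250,222,112),("green body",253,227,75),("brown nz",425,393,112),("brown body",422,392,76),("wlid",431,232,70),("red",245,385,112),("bigG",303,545,160),("jarL",73,221,70),("jarL2",109,379,70),("jarR",442,64,70)]:
    print(n,p2w("top",*f(x,y,3,205,170),z).round(1))
for n,x,y,o in [("blueblack",236,168,(110,225)),("bluewhite",161,328,(110,225)),("yelwhite",155,139,(385,215)),("yelblack",216,301,(385,215))]:
    print(n,p2w("top",*f(x,y,4,*o),4.5).round(1))
for n,x,y,z in [("green",349,190,112),("brown",81,189,112),("red",235,112,112),("cup",466,328,70),("wlid",194,336,70)]:
    print("sc",n,p2w("scene",*f(x,y,3,220,140),z).round(1))
for n,x,y,z in [("bw",508,57,4.5),("bb",561,127,4.5)]:print("sc",n,p2w("scene",*f(x,y,3,220,140),z).round(1))
print("sc yw",p2w("scene",210.5,328,4.5),"yb",p2w("scene",166,308,4.5))
print("milk cap top",p2w("top",179,139,190),"milk sc", p2w("scene",499,171,190),"pan corners",[p2w("top",*q,65).round() for q in [(397,138),(460,131),(466,172),(404,185)]])
E
```

```text
cup [673.9  57.3]
green nz [574.8  58.3]
green body [574.  58.]
brown nz [462.9 -56.4]
brown body [462.7 -56.2]
wlid [571. -63.]
red [468.2  61.1]
bigG [370.2  22.2]
jarL [578.4 180.6]
jarL2 [471.4 155.1]
jarR [686.5 -70.9]
blueblack [533.  318.9]
bluewhite [447.8 357.1]
yelwhite [ 570.2 -228.3]
yelblack [ 483.2 -259.9]
sc green [574.3  57.3]
sc brown [462.7 -58.2]
sc red [468.4  60.2]
sc cup [675.7  54. ]
sc wlid [571.6 -65.1]
sc bw [448.2 354.5]
sc bb [534.6 315.2]
sc yw [ 572.38884128 -232.16140696] yb [ 483.29077771 -262.58165217]
milk cap top [764.48508439 258.1279589 ] milk sc [770.95256647 247.03198778] pan corners [array([ 799., -165.]), array([ 814., -297.]), array([ 727., -308.]), array([ 700., -179.])]
```

The top and scene cameras agree to within 2–4 mm, and the current jaw angle (about 68°) already matches the blue tray's y axis. I'll move above the green bottle and check.

{"method": "arm_command", "body": {
  "commands": [
    {"tx": 5, "ty": -7, "tz": 0},
    {"tx": 10, "ty": -15, "tz": 0},
    {"tx": 14, "ty": -21, "tz": 0},
    {"tx": 18, "ty": -27, "tz": 0},
    {"tx": 22, "ty": -33, "tz": -1},
    {"tx": 26, "ty": -39, "tz": -2},
    {"tx": 30, "ty": -45, "tz": -3},
    {"tx": 32.5, "ty": -49.5, "tz": -4},
    {"tx": 33.9, "ty": -52.1, "tz": -5},
    {"tx": 33.9, "ty": -52.1, "tz": -5},
    {"tx": 33.9, "ty": -52.1, "tz": -5},
    {"tx": 33.9, "ty": -52.1, "tz": -5}
  ]
}}

```text
invalid input at $.commands[0]: expected keys tx, ty, tz, rx, ry, rz, jaw
```

```bash
python3 - <<'E'
from plant import robot,capture
import cv2
t=capture("top");s=capture("scene")
a=t[120:360,180:420];b=s[40:280,200:440]
cv2.imwrite("pics/g1.png",cv2.resize(cv2.hconcat([a,b]),(800,400),interpolation=cv2.INTER_CUBIC))
r=robot.sense();print(r["time"],r["position"],r["wrist_force"],r["qpos"])
E
```

```text
0.2 [234.46313083 578.98493601 221.90085303] [ 0.32337439 -0.0346968  -0.24278477] [ 1.44461028e+00  3.85257576e-01  7.19209220e-03 -2.35622773e-04
 -1.19402945e+00 -2.58563509e-01]
```

View pics/g1.png

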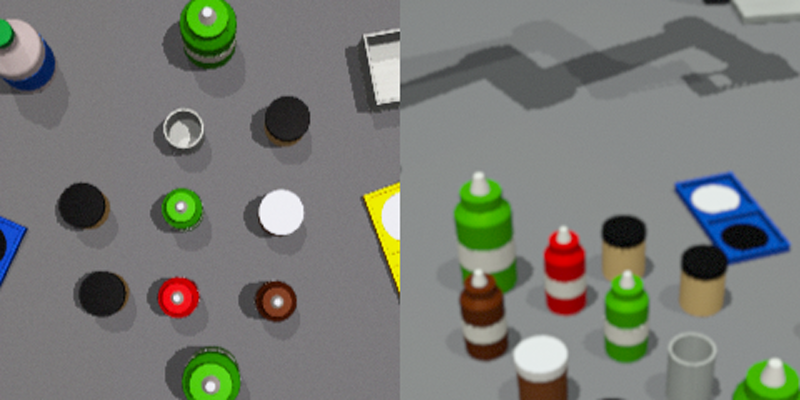

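The move was refused because every key is needed. I'll send it again complete.

{"method": "arm_command", "body": {
  "commands": [
    {"tx": 5, "ty": -7, "tz": 0, "rx": 0, "ry": 0, "rz": 0, "jaw": 8.7},
    {"tx": 10, "ty": -15, "tz": 0, "rx": 0, "ry": 0, "rz": 0, "jaw": 8.7},
    {"tx": 14, "ty": -21, "tz": 0, "rx": 0, "ry": 0, "rz": 0, "jaw": 8.7},
    {"tx": 18, "ty": -27, "tz": 0, "rx": 0, "ry": 0, "rz": 0, "jaw": 8.7},
    {"tx": 22, "ty": -33, "tz": -1, "rx": 0, "ry": 0, "rz": 0, "jaw": 8.7},
    {"tx": 26, "ty": -39, "tz": -2, "rx": 0, "ry": 0, "rz": 0, "jaw": 8.7},
    {"tx": 30, "ty": -45, "tz": -3, "rx": 0, "ry": 0, "rz": 0, "jaw": 8.7},
    {"tx": 32.5, "ty": -49.5, "tz": -4, "rx": 0, "ry": 0, "rz": 0, "jaw": 8.7},
    {"tx": 33.9, "ty": -52.1, "tz": -5, "rx": 0, "ry": 0, "rz": 0, "jaw": 8.7},
    {"tx": 33.9, "ty": -52.1, "tz": -5, "rx": 0, "ry": 0, "rz": 0, "jaw": 8.7},
    {"tx": 33.9, "ty": -52.1, "tz": -5, "rx": 0, "ry": 0, "rz": 0, "jaw": 8.7},
    {"tx": 33.9, "ty": -52.1, "tz": -5, "rx": 0, "ry": 0, "rz": 0, "jaw": 8.7}
  ]
}}

```text
time: 1.7
position: [573.4, 58.1, 172.3]
tcp_rot: [0.981, -0.192, -0.0, 0.0]
wrist_force: [0.6, 0.4, 0.2]
finger_gap: 86.9
```

```bash
cat > look.py <<'E'
from plant import robot,capture
import cv2,sys
n=sys.argv[1];tx,ty,sx,sy=map(int,sys.argv[2:6]);
t=capture("top");s=capture("scene")
cv2.imwrite(f"pics/{n}.png",cv2.resize(cv2.hconcat([t[ty:ty+240,tx:tx+240],s[sy:sy+240,sx:sx+240]]),(800,400),interpolation=cv2.INTER_CUBIC))
r=robot.sense();print(r["time"],r["position"].round(1),r["wrist_force"].round(2),r["tcp_rot"].round(4),r["finger_gap"].round(1))
E
python3 look.py g2 180 120 200 40
```

```text
Traceback (most recent call last):
  File "look.py", line 6, in <module>
    r=robot.sense();print(r["time"],r["position"].round(1),r["wrist_force"].round(2),r["tcp_rot"].round(4),r["finger_gap"].round(1))
                                                                                                           ^^^^^^^^^^^^^^^^^^^^^
AttributeError: 'float' object has no attribute 'round'
```

View pics/g2.png

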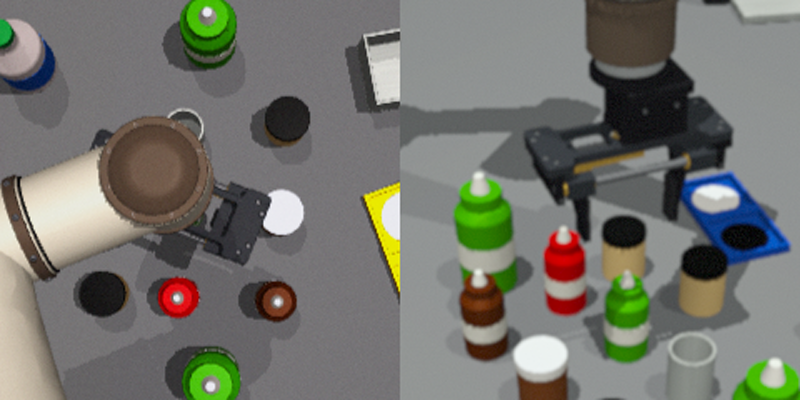

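The gripper's long side lies along the jaw direction, as assumed, and it's centred over the green bottle. The large far bottle and the milk are clear. Descending now.

{"method": "arm_command", "body": {
  "commands": [
    {"tx": 0.1, "ty": 0, "tz": -3, "rx": 0, "ry": 0, "rz": 0, "jaw": 8.7},
    {"tx": 0.1, "ty": 0, "tz": -6, "rx": 0, "ry": 0, "rz": 0, "jaw": 8.7},
    {"tx": 0.1, "ty": 0, "tz": -9, "rx": 0, "ry": 0, "rz": 0, "jaw": 8.7},
    {"tx": 0.1, "ty": 0, "tz": -11.5, "rx": 0, "ry": 0, "rz": 0, "jaw": 8.7},
    {"tx": 0.1, "ty": 0, "tz": -12.4, "rx": 0, "ry": 0, "rz": 0, "jaw": 8.7},
    {"tx": 0.1, "ty": 0, "tz": -12.4, "rx": 0, "ry": 0, "rz": 0, "jaw": 8.7},
    {"tx": 0.1, "ty": 0, "tz": -12.4, "rx": 0, "ry": 0, "rz": 0, "jaw": 4},
    {"tx": 0.1, "ty": 0, "tz": -12.4, "rx": 0, "ry": 0, "rz": 0, "jaw": 4},
    {"tx": 0.1, "ty": 0, "tz": -12.4, "rx": 0, "ry": 0, "rz": 0, "jaw": 4},
    {"tx": 0.1, "ty": 0, "tz": -12.4, "rx": 0, "ry": 0, "rz": 0, "jaw": 4},
    {"tx": 0.1, "ty": 0, "tz": -12.4, "rx": 0, "ry": 0, "rz": 0, "jaw": 4},
    {"tx": 0.1, "ty": 0, "tz": -12.4, "rx": 0, "ry": 0, "rz": 0, "jaw": 4},
    {"tx": 0.1, "ty": 0, "tz": -12.4, "rx": 0, "ry": 0, "rz": 0, "jaw": 4},
    {"tx": 0.1, "ty": 0, "tz": -12.4, "rx": 0, "ry": 0, "rz": 0, "jaw": 4}
  ]
}}

```text
time: 3.55
position: [574.7, 58.3, 48.7]
tcp_rot: [0.982, -0.191, 0.0, 0.0]
wrist_force: [-0.9, -0.0, 1.7]
finger_gap: 49.3
```

{"method": "arm_command", "body": {
  "commands": [
    {"tx": 0, "ty": 0, "tz": 1, "rx": 0, "ry": 0, "rz": 0, "jaw": 4},
    {"tx": 0, "ty": 0, "tz": 3.5, "rx": 0, "ry": 0, "rz": 0, "jaw": 4},
    {"tx": 0, "ty": 0, "tz": 7, "rx": 0, "ry": 0, "rz": 0, "jaw": 4},
    {"tx": 0, "ty": 0, "tz": 10.5, "rx": 0, "ry": 0, "rz": 0, "jaw": 4},
    {"tx": -0.3, "ty": 2, "tz": 12, "rx": 0, "ry": 0, "rz": 0, "jaw": 4},
    {"tx": -0.8, "ty": 5, "tz": 12, "rx": 0, "ry": 0, "rz": 0, "jaw": 4},
    {"tx": -1.5, "ty": 9, "tz": 12, "rx": 0, "ry": 0, "rz": 0, "jaw": 4},
    {"tx": -2.1, "ty": 13, "tz": 12, "rx": 0, "ry": 0, "rz": 0, "jaw": 4},
    {"tx": -2.7, "ty": 17, "tz": 12, "rx": 0, "ry": 0, "rz": 0, "jaw": 4},
    {"tx": -3.3, "ty": 21, "tz": 12, "rx": 0, "ry": 0, "rz": 0, "jaw": 4},
    {"tx": -3.9, "ty": 24.5, "tz": 11, "rx": 0, "ry": 0, "rz": 0, "jaw": 4},
    {"tx": -4.1, "ty": 25.9, "tz": 9, "rx": 0, "ry": 0, "rz": 0, "jaw": 4},
    {"tx": -4.1, "ty": 25.9, "tz": 6, "rx": 0, "ry": 0, "rz": 0, "jaw": 4},
    {"tx": -4.1, "ty": 25.9, "tz": 4, "rx": 0, "ry": 0, "rz": 0, "jaw": 4},
    {"tx": -4.1, "ty": 25.9, "tz": 3, "rx": 0, "ry": 0, "rz": 0, "jaw": 4},
    {"tx": -4.1, "ty": 25.9, "tz": 3, "rx": 0, "ry": 0, "rz": 0, "jaw": 4}
  ]
}}

```text
time: 5.55
position: [533.0, 317.3, 77.7]
tcp_rot: [0.982, -0.191, -0.001, 0.001]
wrist_force: [-1.1, -0.7, -1.7]
finger_gap: 49.2
```

```bash
sed -i 's/r\["finger_gap"\].round(1)/r["finger_gap"]/' look.py
python3 look.py g3 80 170 290 60
```

```text
5.65 [533.9 317.8  79.3] [ 0.08  0.45 -1.1 ] [ 9.816e-01 -1.911e-01  5.000e-04 -5.000e-04] 48.815079159145455
```

View pics/g3.png

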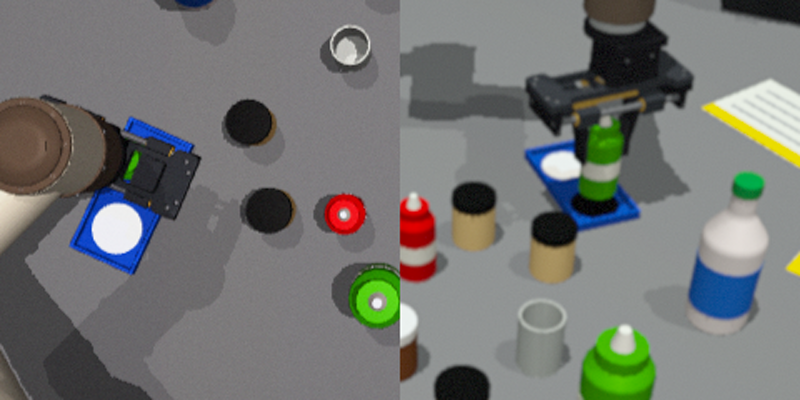

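The bottle is upright in the grip over the black pad. Lowering gently.

{"method": "arm_command", "body": {
  "commands": [
    {"tx": 0, "ty": 0, "tz": -1, "rx": 0, "ry": 0, "rz": 0, "jaw": 4},
    {"tx": 0, "ty": 0, "tz": -1.7, "rx": 0, "ry": 0, "rz": 0, "jaw": 4},
    {"tx": 0, "ty": 0, "tz": -2.1, "rx": 0, "ry": 0, "rz": 0, "jaw": 4},
    {"tx": 0, "ty": 0, "tz": -2.3, "rx": 0, "ry": 0, "rz": 0, "jaw": 4},
    {"tx": 0, "ty": 0, "tz": -2.4, "rx": 0, "ry": 0, "rz": 0, "jaw": 4},
    {"tx": 0, "ty": 0, "tz": -2.5, "rx": 0, "ry": 0, "rz": 0, "jaw": 4},
    {"tx": 0, "ty": 0, "tz": -2.5, "rx": 0, "ry": 0, "rz": 0, "jaw": 4},
    {"tx": 0, "ty": 0, "tz": -2.5, "rx": 0, "ry": 0, "rz": 0, "jaw": 4}
  ]
}}

```text
time: 6.65
position: [533.6, 317.3, 53.7]
tcp_rot: [0.982, -0.191, 0.0, -0.0]
wrist_force: [-0.1, 0.3, -1.6]
finger_gap: 49.0
```

Not in contact yet, since the force is still only the bottle's weight.

{"method": "arm_command", "body": {
  "commands": [
    {"tx": 0, "ty": 0, "tz": -0.05, "rx": 0, "ry": 0, "rz": 0, "jaw": 4},
    {"tx": 0, "ty": 0, "tz": -0.1, "rx": 0, "ry": 0, "rz": 0, "jaw": 4},
    {"tx": 0, "ty": 0, "tz": -0.1, "rx": 0, "ry": 0, "rz": 0, "jaw": 4},
    {"tx": 0, "ty": 0, "tz": -0.1, "rx": 0, "ry": 0, "rz": 0, "jaw": 4}
  ]
}}

```text
time: 7.15
position: [533.6, 317.3, 52.7]
tcp_rot: [0.982, -0.191, 0.0, -0.0]
wrist_force: [-0.5, -0.4, -0.3]
finger_gap: 49.2
```

{"method": "arm_command", "body": {
  "commands": [
    {"tx": 0, "ty": 0, "tz": -0.05, "rx": 0, "ry": 0, "rz": 0, "jaw": 4},
    {"tx": 0, "ty": 0, "tz": -0.08, "rx": 0, "ry": 0, "rz": 0, "jaw": 4},
    {"tx": 0, "ty": 0, "tz": -0.08, "rx": 0, "ry": 0, "rz": 0, "jaw": 4}
  ]
}}

```text
time: 7.52
position: [533.7, 317.3, 52.7]
tcp_rot: [0.982, -0.191, 0.0, -0.0]
wrist_force: [-1.9, -1.4, 5.3]
finger_gap: 49.2
```

Contact at about 5 N. Releasing and going up.

{"method": "arm_command", "body": {
  "commands": [
    {"tx": 0, "ty": 0, "tz": -0.05, "rx": 0, "ry": 0, "rz": 0, "jaw": 5.3},
    {"tx": 0, "ty": 0, "tz": -0.05, "rx": 0, "ry": 0, "rz": 0, "jaw": 6.0},
    {"tx": 0, "ty": 0, "tz": -0.05, "rx": 0, "ry": 0, "rz": 0, "jaw": 7.5},
    {"tx": 0, "ty": 0, "tz": -0.05, "rx": 0, "ry": 0, "rz": 0, "jaw": 8.7},
    {"tx": 0, "ty": 0, "tz": -0.05, "rx": 0, "ry": 0, "rz": 0, "jaw": 8.7},
    {"tx": 0, "ty": 0, "tz": 0, "rx": 0, "ry": 0, "rz": 0, "jaw": 8.7},
    {"tx": 0, "ty": 0, "tz": 2, "rx": 0, "ry": 0, "rz": 0, "jaw": 8.7},
    {"tx": 0, "ty": 0, "tz": 5, "rx": 0, "ry": 0, "rz": 0, "jaw": 8.7},
    {"tx": 0, "ty": 0, "tz": 8, "rx": 0, "ry": 0, "rz": 0, "jaw": 8.7},
    {"tx": 0, "ty": 0, "tz": 11, "rx": 0, "ry": 0, "rz": 0, "jaw": 8.7},
    {"tx": 2, "ty": -4, "tz": 12.5, "rx": 0, "ry": 0, "rz": 0, "jaw": 8.7},
    {"tx": 5, "ty": -9, "tz": 12.5, "rx": 0, "ry": 0, "rz": 0, "jaw": 8.7},
    {"tx": 8, "ty": -14, "tz": 12.5, "rx": 0, "ry": 0, "rz": 0, "jaw": 8.7},
    {"tx": 11, "ty": -19, "tz": 12.5, "rx": 0, "ry": 0, "rz": 0, "jaw": 8.7},
    {"tx": 13, "ty": -23, "tz": 12.5, "rx": 0, "ry": 0, "rz": 0, "jaw": 8.7},
    {"tx": 14.1, "ty": -26.1, "tz": 12.5, "rx": 0, "ry": 0, "rz": 0, "jaw": 8.7},
    {"tx": 14.1, "ty": -26.1, "tz": 12.5, "rx": 0, "ry": 0, "rz": 0, "jaw": 8.7},
    {"tx": 14.1, "ty": -26.1, "tz": 12.5, "rx": 0, "ry": 0, "rz": 0, "jaw": 8.7}
  ]
}}

```text
time: 9.78
position: [674.4, 56.5, 176.6]
tcp_rot: [0.982, -0.191, -0.0, -0.0]
wrist_force: [0.1, 0.2, 0.0]
finger_gap: 87.0
```

```bash
python3 look.py g4 120 90 290 60
```

```text
9.875 [674.3  57.3 176.8] [0.37 0.01 0.58] [ 9.817e-01 -1.906e-01  0.000e+00 -1.000e-04] 87.15264075081602
```

View pics/g4.png

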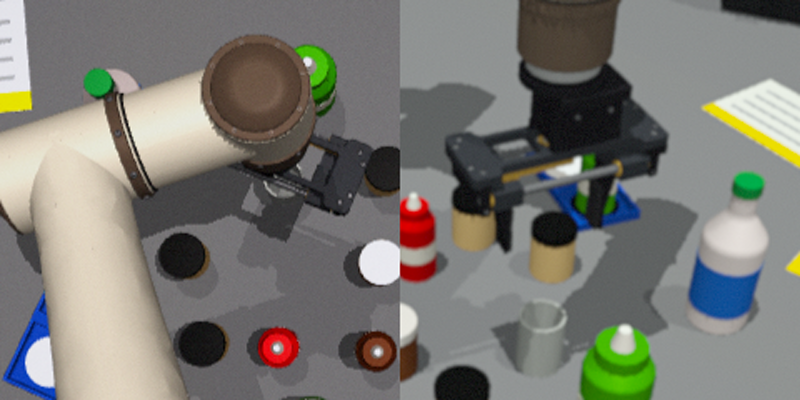

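The green bottle stands in its well. The forearm looks close to the milk bottle from above, so I'll check its height before descending.

```bash
python3 - <<'E'
from plant import capture,robot
import cv2
cv2.imwrite("pics/g5.png",capture("scene")); print(robot.sense()["qpos"])
E
```

```text
[ 3.23348357e-01  5.03261124e-01  8.30982126e-02 -7.69870894e-05
 -1.15046487e+00  8.64272931e-01]
```

View pics/g5.png

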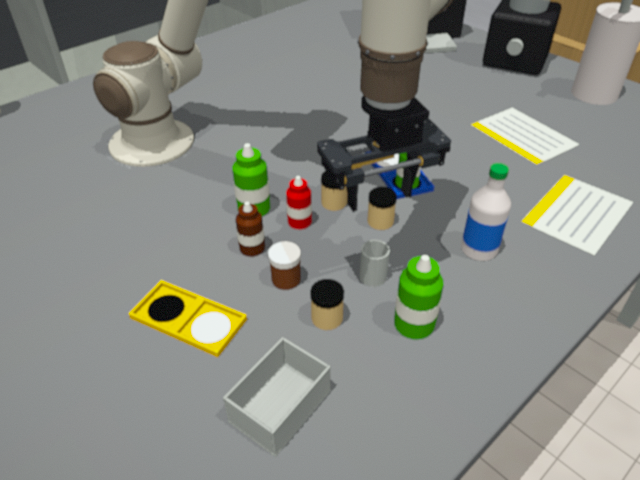

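The forearm is far above the milk, and the gripper is centred on the cup. Descending to grip at about 57 mm.

{"method": "arm_command", "body": {
  "commands": [
    {"tx": 0.05, "ty": -0.1, "tz": -3, "rx": 0, "ry": 0, "rz": 0, "jaw": 8.7},
    {"tx": 0.05, "ty": -0.1, "tz": -6, "rx": 0, "ry": 0, "rz": 0, "jaw": 8.7},
    {"tx": 0.05, "ty": -0.1, "tz": -9, "rx": 0, "ry": 0, "rz": 0, "jaw": 8.7},
    {"tx": 0.05, "ty": -0.1, "tz": -12, "rx": 0, "ry": 0, "rz": 0, "jaw": 8.7},
    {"tx": 0.05, "ty": -0.1, "tz": -13.5, "rx": 0, "ry": 0, "rz": 0, "jaw": 8.7},
    {"tx": 0.05, "ty": -0.1, "tz": -13.9, "rx": 0, "ry": 0, "rz": 0, "jaw": 8.7},
    {"tx": 0.05, "ty": -0.1, "tz": -13.9, "rx": 0, "ry": 0, "rz": 0, "jaw": 4},
    {"tx": 0.05, "ty": -0.1, "tz": -13.9, "rx": 0, "ry": 0, "rz": 0, "jaw": 4},
    {"tx": 0.05, "ty": -0.1, "tz": -13.9, "rx": 0, "ry": 0, "rz": 0, "jaw": 4},
    {"tx": 0.05, "ty": -0.1, "tz": -13.9, "rx": 0, "ry": 0, "rz": 0, "jaw": 4},
    {"tx": 0.05, "ty": -0.1, "tz": -13.9, "rx": 0, "ry": 0, "rz": 0, "jaw": 4},
    {"tx": 0.05, "ty": -0.1, "tz": -13.9, "rx": 0, "ry": 0, "rz": 0, "jaw": 4},
    {"tx": 0.05, "ty": -0.1, "tz": -13.9, "rx": 0, "ry": 0, "rz": 0, "jaw": 4},
    {"tx": 0.05, "ty": -0.1, "tz": -13.9, "rx": 0, "ry": 0, "rz": 0, "jaw": 4}
  ]
}}

```text
time: 11.68
position: [675.3, 55.3, 38.1]
tcp_rot: [0.982, -0.191, 0.0, -0.0]
wrist_force: [-0.7, 0.0, 2.9]
finger_gap: 49.5
```

{"method": "arm_command", "body": {
  "commands": [
    {"tx": 0, "ty": 0, "tz": 1, "rx": 0, "ry": 0, "rz": 0, "jaw": 4},
    {"tx": 0, "ty": 0, "tz": 4, "rx": 0, "ry": 0, "rz": 0, "jaw": 4},
    {"tx": 0, "ty": 0, "tz": 8, "rx": 0, "ry": 0, "rz": 0, "jaw": 4},
    {"tx": 0, "ty": 0, "tz": 12, "rx": 0, "ry": 0, "rz": 0, "jaw": 4},
    {"tx": -1, "ty": 1.3, "tz": 14, "rx": 0, "ry": 0, "rz": 0, "jaw": 4},
    {"tx": -3, "ty": 4, "tz": 14, "rx": 0, "ry": 0, "rz": 0, "jaw": 4},
    {"tx": -5.5, "ty": 7.3, "tz": 14, "rx": 0, "ry": 0, "rz": 0, "jaw": 4},
    {"tx": -8, "ty": 10.6, "tz": 14, "rx": 0, "ry": 0, "rz": 0, "jaw": 4},
    {"tx": -10.5, "ty": 13.9, "tz": 14, "rx": 0, "ry": 0, "rz": 0, "jaw": 4},
    {"tx": -13, "ty": 17.2, "tz": 14, "rx": 0, "ry": 0, "rz": 0, "jaw": 4},
    {"tx": -15.5, "ty": 20.5, "tz": 14, "rx": 0, "ry": 0, "rz": 0, "jaw": 4},
    {"tx": -18, "ty": 23.8, "tz": 14, "rx": 0, "ry": 0, "rz": 0, "jaw": 4},
    {"tx": -20.5, "ty": 27.1, "tz": 14, "rx": 0, "ry": 0, "rz": 0, "jaw": 4},
    {"tx": -22, "ty": 29.1, "tz": 14, "rx": 0, "ry": 0, "rz": 0, "jaw": 4},
    {"tx": -22.7, "ty": 30, "tz": 13, "rx": 0, "ry": 0, "rz": 0, "jaw": 4},
    {"tx": -22.7, "ty": 30, "tz": 10, "rx": 0, "ry": 0, "rz": 0, "jaw": 4},
    {"tx": -22.7, "ty": 30, "tz": 7, "rx": 0, "ry": 0, "rz": 0, "jaw": 4},
    {"tx": -22.7, "ty": 30, "tz": 4.5, "rx": 0, "ry": 0, "rz": 0, "jaw": 4},
    {"tx": -22.7, "ty": 30, "tz": 3, "rx": 0, "ry": 0, "rz": 0, "jaw": 4},
    {"tx": -22.7, "ty": 30, "tz": 3, "rx": 0, "ry": 0, "rz": 0, "jaw": 4}
  ]
}}

```text
time: 14.18
position: [447.5, 354.2, 66.3]
tcp_rot: [0.981, -0.191, -0.001, 0.001]
wrist_force: [0.7, 0.1, -0.6]
finger_gap: 48.8
```

```bash
python3 look.py g6 60 170 290 60
```

```text
14.275 [448.5 355.6  68.3] [ 0.36  0.04 -0.83] [ 9.816e-01 -1.912e-01  3.000e-04 -4.000e-04] 49.384392834880394
```

View pics/g6.png

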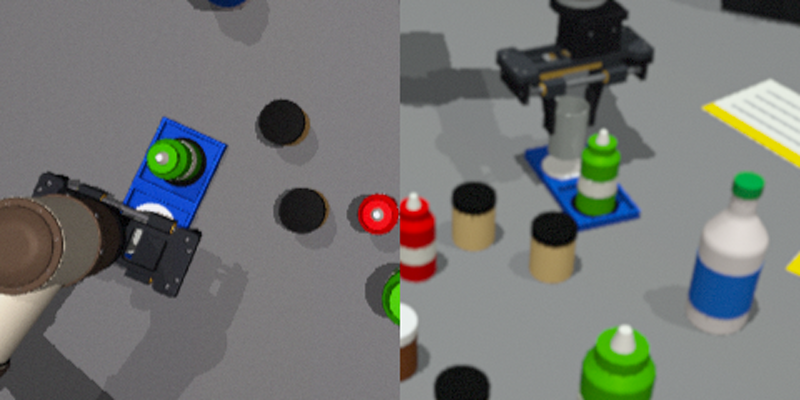

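The green bottle is centred in the black-pad well and the cup is over the white pad. Lowering.

{"method": "arm_command", "body": {
  "commands": [
    {"tx": 0, "ty": 0, "tz": -1, "rx": 0, "ry": 0, "rz": 0, "jaw": 4},
    {"tx": 0, "ty": 0, "tz": -1.7, "rx": 0, "ry": 0, "rz": 0, "jaw": 4},
    {"tx": 0, "ty": 0, "tz": -2.1, "rx": 0, "ry": 0, "rz": 0, "jaw": 4},
    {"tx": 0, "ty": 0, "tz": -2.3, "rx": 0, "ry": 0, "rz": 0, "jaw": 4},
    {"tx": 0, "ty": 0, "tz": -2.4, "rx": 0, "ry": 0, "rz": 0, "jaw": 4},
    {"tx": 0, "ty": 0, "tz": -2.5, "rx": 0, "ry": 0, "rz": 0, "jaw": 4},
    {"tx": 0, "ty": 0, "tz": -2.55, "rx": 0, "ry": 0, "rz": 0, "jaw": 4},
    {"tx": 0, "ty": 0, "tz": -2.6, "rx": 0, "ry": 0, "rz": 0, "jaw": 4},
    {"tx": 0, "ty": 0, "tz": -2.6, "rx": 0, "ry": 0, "rz": 0, "jaw": 4},
    {"tx": 0, "ty": 0, "tz": -2.6, "rx": 0, "ry": 0, "rz": 0, "jaw": 4}
  ]
}}

```text
time: 15.52
position: [448.1, 355.4, 42.1]
tcp_rot: [0.982, -0.191, 0.0, -0.0]
wrist_force: [-1.2, -0.1, 3.0]
finger_gap: 49.0
```

{"method": "arm_command", "body": {
  "commands": [
    {"tx": 0, "ty": 0, "tz": -0.05, "rx": 0, "ry": 0, "rz": 0, "jaw": 4},
    {"tx": 0, "ty": 0, "tz": -0.05, "rx": 0, "ry": 0, "rz": 0, "jaw": 5.3},
    {"tx": 0, "ty": 0, "tz": -0.05, "rx": 0, "ry": 0, "rz": 0, "jaw": 6},
    {"tx": 0, "ty": 0, "tz": -0.05, "rx": 0, "ry": 0, "rz": 0, "jaw": 7.5},
    {"tx": 0, "ty": 0, "tz": -0.05, "rx": 0, "ry": 0, "rz": 0, "jaw": 8.7},
    {"tx": 0, "ty": 0, "tz": -0.05, "rx": 0, "ry": 0, "rz": 0, "jaw": 8.7},
    {"tx": 0, "ty": 0, "tz": 2, "rx": 0, "ry": 0, "rz": 0, "jaw": 8.7},
    {"tx": 0, "ty": 0, "tz": 5, "rx": 0, "ry": 0, "rz": 0, "jaw": 8.7},
    {"tx": 0, "ty": 0, "tz": 9, "rx": 0, "ry": 0, "rz": 0, "jaw": 8.7},
    {"tx": 0, "ty": -1, "tz": 13, "rx": 0, "ry": 0, "rz": 0, "jaw": 8.7},
    {"tx": 0.5, "ty": -5, "tz": 15, "rx": 0, "ry": 0, "rz": 0, "jaw": 8.7},
    {"tx": 1, "ty": -10, "tz": 15, "rx": 0, "ry": 0, "rz": 0, "jaw": 8.7},
    {"tx": 1.5, "ty": -15, "tz": 15, "rx": 0, "ry": 0, "rz": 0, "jaw": 8.7},
    {"tx": 1.5, "ty": -20, "tz": 15, "rx": 0, "ry": 0, "rz": 0, "jaw": 8.7},
    {"tx": 1.5, "ty": -25, "tz": 15, "rx": 0, "ry": 0, "rz": 0, "jaw": 8.7},
    {"tx": 1.5, "ty": -30, "tz": 15, "rx": 0, "ry": 0, "rz": 0, "jaw": 8.7},
    {"tx": 1.5, "ty": -35, "tz": 15, "rx": 0, "ry": 0, "rz": 0, "jaw": 8.7},
    {"tx": 1.5, "ty": -39, "tz": 14, "rx": 0, "ry": 0, "rz": 0, "jaw": 8.7},
    {"tx": 1.5, "ty": -41.3, "tz": 13, "rx": 0, "ry": 0, "rz": 0, "jaw": 8.7},
    {"tx": 1.5, "ty": -41.3, "tz": 13, "rx": 0, "ry": 0, "rz": 0, "jaw": 8.7}
  ]
}}

```text
time: 18.02
position: [462.2, -59.0, 171.1]
tcp_rot: [0.981, -0.193, -0.001, 0.0]
wrist_force: [0.3, -0.2, 0.5]
finger_gap: 86.9
```

{"method": "arm_command", "body": {
  "commands": [
    {"tx": 0, "ty": 0, "tz": 0, "rx": 0, "ry": 0, "rz": 0, "jaw": 8.7},
    {"tx": 0, "ty": 0, "tz": 0, "rx": 0, "ry": 0, "rz": 0, "jaw": 8.7}
  ]
}}

```text
time: 18.27
position: [463.5, -56.9, 172.2]
tcp_rot: [0.982, -0.191, 0.0, -0.0]
wrist_force: [-0.2, -0.8, 0.1]
finger_gap: 86.9
```

```bash
python3 look.py g7 80 180 200 80
```

```text
18.375 [463.4 -56.9 172.1] [-0.07 -0.11  0.53] [ 9.817e-01 -1.905e-01  4.000e-04 -2.000e-04] 86.9801350946291
```

View pics/g7.png

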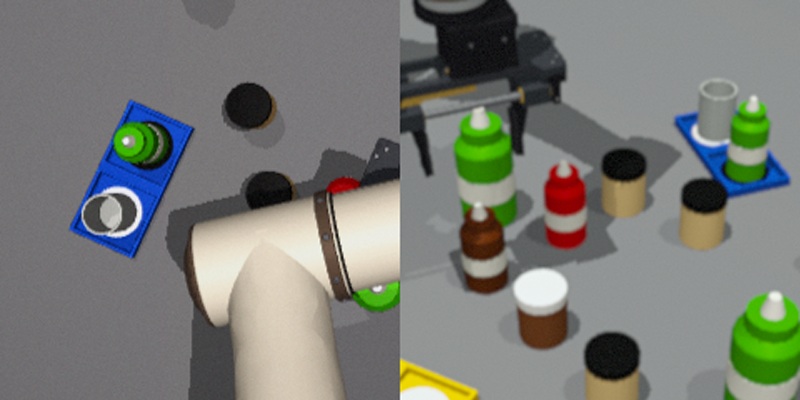

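The cup and green bottle both stand in their wells. Descending onto the brown bottle.

{"method": "arm_command", "body": {
  "commands": [
    {"tx": 0, "ty": 0, "tz": -3, "rx": 0, "ry": 0, "rz": 0, "jaw": 8.7},
    {"tx": 0, "ty": 0, "tz": -6, "rx": 0, "ry": 0, "rz": 0, "jaw": 8.7},
    {"tx": 0, "ty": 0, "tz": -9, "rx": 0, "ry": 0, "rz": 0, "jaw": 8.7},
    {"tx": 0, "ty": 0, "tz": -11.5, "rx": 0, "ry": 0, "rz": 0, "jaw": 8.7},
    {"tx": 0, "ty": 0, "tz": -12.4, "rx": 0, "ry": 0, "rz": 0, "jaw": 8.7},
    {"tx": 0, "ty": 0, "tz": -12.4, "rx": 0, "ry": 0, "rz": 0, "jaw": 8.7},
    {"tx": 0, "ty": 0, "tz": -12.4, "rx": 0, "ry": 0, "rz": 0, "jaw": 4},
    {"tx": 0, "ty": 0, "tz": -12.4, "rx": 0, "ry": 0, "rz": 0, "jaw": 4},
    {"tx": 0, "ty": 0, "tz": -12.4, "rx": 0, "ry": 0, "rz": 0, "jaw": 4},
    {"tx": 0, "ty": 0, "tz": -12.4, "rx": 0, "ry": 0, "rz": 0, "jaw": 4},
    {"tx": 0, "ty": 0, "tz": -12.4, "rx": 0, "ry": 0, "rz": 0, "jaw": 4},
    {"tx": 0, "ty": 0, "tz": -12.4, "rx": 0, "ry": 0, "rz": 0, "jaw": 4},
    {"tx": 0, "ty": 0, "tz": -12.4, "rx": 0, "ry": 0, "rz": 0, "jaw": 4},
    {"tx": 0, "ty": 0, "tz": -12.4, "rx": 0, "ry": 0, "rz": 0, "jaw": 4}
  ]
}}

```text
time: 20.12
position: [463.5, -57.6, 48.0]
tcp_rot: [0.982, -0.191, 0.0, -0.0]
wrist_force: [-0.2, 1.5, 2.3]
finger_gap: 48.8
```

{"method": "arm_command", "body": {
  "commands": [
    {"tx": 0, "ty": 0, "tz": 1, "rx": 0, "ry": 0, "rz": 0, "jaw": 4},
    {"tx": 0, "ty": 0, "tz": 3.5, "rx": 0, "ry": 0, "rz": 0, "jaw": 4},
    {"tx": 0, "ty": 0, "tz": 7, "rx": 0, "ry": 0, "rz": 0, "jaw": 4},
    {"tx": 0, "ty": -0.5, "tz": 10, "rx": 0, "ry": 0, "rz": 0, "jaw": 4},
    {"tx": 0.3, "ty": -2.5, "tz": 11, "rx": 0, "ry": 0, "rz": 0, "jaw": 4},
    {"tx": 0.6, "ty": -6, "tz": 11, "rx": 0, "ry": 0, "rz": 0, "jaw": 4},
    {"tx": 1, "ty": -10, "tz": 11, "rx": 0, "ry": 0, "rz": 0, "jaw": 4},
    {"tx": 1.4, "ty": -14, "tz": 11, "rx": 0, "ry": 0, "rz": 0, "jaw": 4},
    {"tx": 1.8, "ty": -18, "tz": 11, "rx": 0, "ry": 0, "rz": 0, "jaw": 4},
    {"tx": 2, "ty": -20.4, "tz": 9, "rx": 0, "ry": 0, "rz": 0, "jaw": 4},
    {"tx": 2, "ty": -20.4, "tz": 6, "rx": 0, "ry": 0, "rz": 0, "jaw": 4},
    {"tx": 2, "ty": -20.4, "tz": 4, "rx": 0, "ry": 0, "rz": 0, "jaw": 4},
    {"tx": 2, "ty": -20.4, "tz": 3, "rx": 0, "ry": 0, "rz": 0, "jaw": 4},
    {"tx": 2, "ty": -20.4, "tz": 3, "rx": 0, "ry": 0, "rz": 0, "jaw": 4}
  ]
}}

```text
time: 21.88
position: [482.4, -261.5, 77.2]
tcp_rot: [0.982, -0.191, -0.001, -0.0]
wrist_force: [-0.2, -0.8, -2.6]
finger_gap: 48.9
```

```bash
python3 look.py g8 320 170 100 180
```

```text
21.975 [ 483.6 -261.8   78.6] [ 1.21 -0.1  -3.53] [ 9.816e-01 -1.910e-01  7.000e-04  1.000e-04] 48.975512722059875
```

View pics/g8.png

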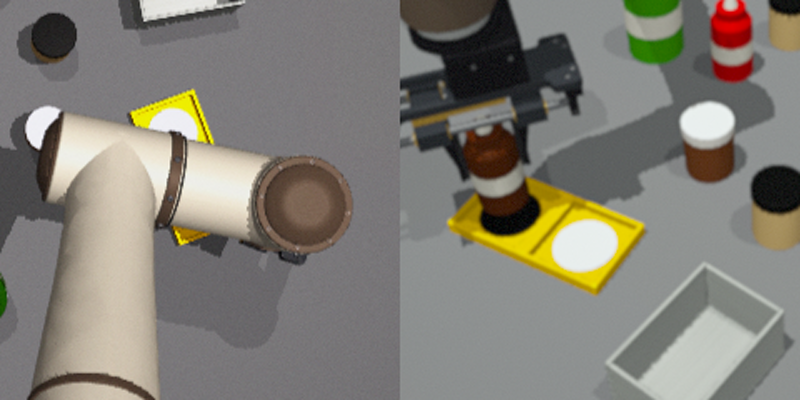

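The brown bottle is upright over the black pad of the yellow tray. Lowering.

{"method": "arm_command", "body": {
  "commands": [
    {"tx": 0, "ty": 0, "tz": -1, "rx": 0, "ry": 0, "rz": 0, "jaw": 4},
    {"tx": 0, "ty": 0, "tz": -1.7, "rx": 0, "ry": 0, "rz": 0, "jaw": 4},
    {"tx": 0, "ty": 0, "tz": -2.1, "rx": 0, "ry": 0, "rz": 0, "jaw": 4},
    {"tx": 0, "ty": 0, "tz": -2.3, "rx": 0, "ry": 0, "rz": 0, "jaw": 4},
    {"tx": 0, "ty": 0, "tz": -2.4, "rx": 0, "ry": 0, "rz": 0, "jaw": 4},
    {"tx": 0, "ty": 0, "tz": -2.5, "rx": 0, "ry": 0, "rz": 0, "jaw": 4},
    {"tx": 0, "ty": 0, "tz": -2.55, "rx": 0, "ry": 0, "rz": 0, "jaw": 4},
    {"tx": 0, "ty": 0, "tz": -2.6, "rx": 0, "ry": 0, "rz": 0, "jaw": 4},
    {"tx": 0, "ty": 0, "tz": -2.6, "rx": 0, "ry": 0, "rz": 0, "jaw": 4},
    {"tx": 0, "ty": 0, "tz": -2.6, "rx": 0, "ry": 0, "rz": 0, "jaw": 4}
  ]
}}

```text
time: 23.22
position: [483.2, -261.8, 52.0]
tcp_rot: [0.982, -0.191, 0.0, 0.0]
wrist_force: [-1.3, 0.4, -0.4]
finger_gap: 49.1
```

{"method": "arm_command", "body": {
  "commands": [
    {"tx": 0, "ty": 0, "tz": -0.05, "rx": 0, "ry": 0, "rz": 0, "jaw": 4},
    {"tx": 0, "ty": 0, "tz": -0.08, "rx": 0, "ry": 0, "rz": 0, "jaw": 4},
    {"tx": 0, "ty": 0, "tz": -0.08, "rx": 0, "ry": 0, "rz": 0, "jaw": 4}
  ]
}}

```text
time: 23.6
position: [483.4, -261.8, 52.0]
tcp_rot: [0.982, -0.191, 0.0, 0.0]
wrist_force: [-1.2, 2.0, 5.8]
finger_gap: 49.1
```

{"method": "arm_command", "body": {
  "commands": [
    {"tx": 0, "ty": 0, "tz": 0, "rx": 0, "ry": 0, "rz": 0, "jaw": 5.3},
    {"tx": 0, "ty": 0, "tz": 0, "rx": 0, "ry": 0, "rz": 0, "jaw": 6},
    {"tx": 0, "ty": 0, "tz": 0, "rx": 0, "ry": 0, "rz": 0, "jaw": 7.5},
    {"tx": 0, "ty": 0, "tz": 0, "rx": 0, "ry": 0, "rz": 0, "jaw": 8.7},
    {"tx": 0, "ty": 0, "tz": 0, "rx": 0, "ry": 0, "rz": 0, "jaw": 8.7},
    {"tx": 0, "ty": 0, "tz": 2, "rx": 0, "ry": 0, "rz": 0, "jaw": 8.7},
    {"tx": 0, "ty": 0, "tz": 5, "rx": 0, "ry": 0, "rz": 0, "jaw": 8.7},
    {"tx": 0, "ty": 0, "tz": 8, "rx": 0, "ry": 0, "rz": 0, "jaw": 8.7},
    {"tx": 0, "ty": 0, "tz": 11, "rx": 0, "ry": 0, "rz": 0, "jaw": 8.7},
    {"tx": 1, "ty": 2, "tz": 12.5, "rx": 0, "ry": 0, "rz": 5, "jaw": 8.7},
    {"tx": 3, "ty": 6.5, "tz": 12.5, "rx": 0, "ry": 0, "rz": 11, "jaw": 8.7},
    {"tx": 5, "ty": 11, "tz": 12.5, "rx": 0, "ry": 0, "rz": 17, "jaw": 8.7},
    {"tx": 7, "ty": 15.5, "tz": 12.5, "rx": 0, "ry": 0, "rz": 22, "jaw": 8.7},
    {"tx": 8.8, "ty": 19.8, "tz": 12, "rx": 0, "ry": 0, "rz": 25, "jaw": 8.7},
    {"tx": 8.8, "ty": 19.8, "tz": 12, "rx": 0, "ry": 0, "rz": 25, "jaw": 8.7},
    {"tx": 8.8, "ty": 19.8, "tz": 12, "rx": 0, "ry": 0, "rz": 25, "jaw": 8.7},
    {"tx": 8.8, "ty": 19.8, "tz": 12, "rx": 0, "ry": 0, "rz": 25, "jaw": 8.7}
  ]
}}

```text
time: 25.72
position: [570.6, -64.7, 171.1]
tcp_rot: [1.0, 0.025, -0.0, 0.0]
wrist_force: [0.3, -0.3, 0.7]
finger_gap: 87.0
```

```bash
python3 look.py g9 280 140 130 160
```

```text
25.825 [570.7 -64.8 171.2] [ 0.7  -0.18 -0.32] [9.997e-01 2.490e-02 1.000e-04 0.000e+00] 86.85944268967062
```

View pics/g9.png

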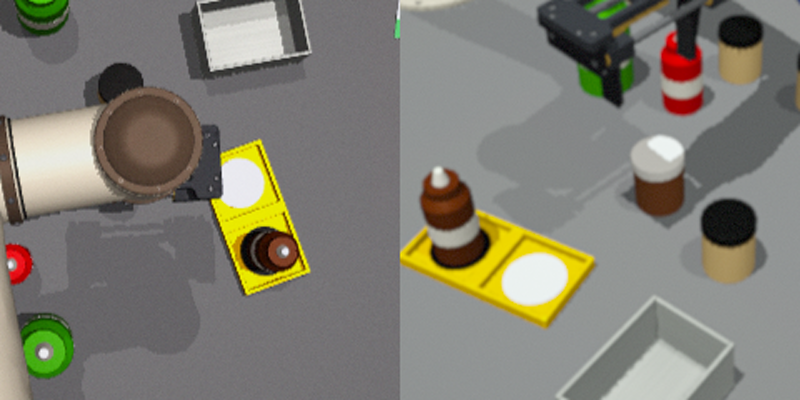

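The brown bottle stands in its well, and the gripper is over the white-lidded jar. Descending to grip the body at about 44 mm.

{"method": "arm_command", "body": {
  "commands": [
    {"tx": 0.05, "ty": 0.05, "tz": -3, "rx": 0, "ry": 0, "rz": 0, "jaw": 8.7},
    {"tx": 0.05, "ty": 0.05, "tz": -6, "rx": 0, "ry": 0, "rz": 0, "jaw": 8.7},
    {"tx": 0.05, "ty": 0.05, "tz": -9, "rx": 0, "ry": 0, "rz": 0, "jaw": 8.7},
    {"tx": 0.05, "ty": 0.05, "tz": -12, "rx": 0, "ry": 0, "rz": 0, "jaw": 8.7},
    {"tx": 0.05, "ty": 0.05, "tz": -14, "rx": 0, "ry": 0, "rz": 0, "jaw": 8.7},
    {"tx": 0.05, "ty": 0.05, "tz": -14.6, "rx": 0, "ry": 0, "rz": 0, "jaw": 8.7},
    {"tx": 0.05, "ty": 0.05, "tz": -14.6, "rx": 0, "ry": 0, "rz": 0, "jaw": 8.7},
    {"tx": 0.05, "ty": 0.05, "tz": -14.6, "rx": 0, "ry": 0, "rz": 0, "jaw": 4.5},
    {"tx": 0.05, "ty": 0.05, "tz": -14.6, "rx": 0, "ry": 0, "rz": 0, "jaw": 4.5},
    {"tx": 0.05, "ty": 0.05, "tz": -14.6, "rx": 0, "ry": 0, "rz": 0, "jaw": 4.5},
    {"tx": 0.05, "ty": 0.05, "tz": -14.6, "rx": 0, "ry": 0, "rz": 0, "jaw": 4.5},
    {"tx": 0.05, "ty": 0.05, "tz": -14.6, "rx": 0, "ry": 0, "rz": 0, "jaw": 4.5},
    {"tx": 0.05, "ty": 0.05, "tz": -14.6, "rx": 0, "ry": 0, "rz": 0, "jaw": 4.5},
    {"tx": 0.05, "ty": 0.05, "tz": -14.6, "rx": 0, "ry": 0, "rz": 0, "jaw": 4.5}
  ]
}}

```text
time: 27.58
position: [571.8, -63.2, 25.2]
tcp_rot: [1.0, 0.026, 0.0, 0.0]
wrist_force: [-0.7, -0.1, 1.4]
finger_gap: 55.1
```

The opening reads 55 mm, nearer the lid's 56 than the body's 54. I'll check the reading.

{"method": "arm_command", "body": {
  "commands": [
    {"tx": 0, "ty": 0, "tz": 0, "rx": 0, "ry": 0, "rz": 0, "jaw": 4.5},
    {"tx": 0, "ty": 0, "tz": 0, "rx": 0, "ry": 0, "rz": 0, "jaw": 4.5}
  ]
}}

```text
time: 27.82
position: [571.8, -63.2, 25.2]
tcp_rot: [1.0, 0.026, 0.0, 0.0]
wrist_force: [0.5, -1.2, 2.9]
finger_gap: 55.1
```

The pads are bearing on the lid, so I'll re-grip 9 mm lower, on the body.

{"method": "arm_command", "body": {
  "commands": [
    {"tx": 0, "ty": 0, "tz": 0, "rx": 0, "ry": 0, "rz": 0, "jaw": 6},
    {"tx": 0, "ty": 0, "tz": 0, "rx": 0, "ry": 0, "rz": 0, "jaw": 7},
    {"tx": 0, "ty": 0, "tz": 0, "rx": 0, "ry": 0, "rz": 0, "jaw": 7},
    {"tx": 0, "ty": 0, "tz": -0.5, "rx": 0, "ry": 0, "rz": 0, "jaw": 7},
    {"tx": 0, "ty": 0, "tz": -0.9, "rx": 0, "ry": 0, "rz": 0, "jaw": 7},
    {"tx": 0, "ty": 0, "tz": -0.9, "rx": 0, "ry": 0, "rz": 0, "jaw": 7},
    {"tx": 0, "ty": 0, "tz": -0.9, "rx": 0, "ry": 0, "rz": 0, "jaw": 4.5},
    {"tx": 0, "ty": 0, "tz": -0.9, "rx": 0, "ry": 0, "rz": 0, "jaw": 4.5},
    {"tx": 0, "ty": 0, "tz": -0.9, "rx": 0, "ry": 0, "rz": 0, "jaw": 4.5},
    {"tx": 0, "ty": 0, "tz": -0.9, "rx": 0, "ry": 0, "rz": 0, "jaw": 4.5},
    {"tx": 0, "ty": 0, "tz": -0.9, "rx": 0, "ry": 0, "rz": 0, "jaw": 4.5},
    {"tx": 0, "ty": 0, "tz": -0.9, "rx": 0, "ry": 0, "rz": 0, "jaw": 4.5}
  ]
}}

```text
time: 29.32
position: [571.7, -63.2, 16.1]
tcp_rot: [1.0, 0.026, 0.0, 0.0]
wrist_force: [-0.2, -0.5, 0.8]
finger_gap: 55.0
```

Same reading, 55.0, so it's simply how this jar reads; the grip is firm. Lifting and carrying it over, then checking its tilt.

{"method": "arm_command", "body": {
  "commands": [
    {"tx": 0, "ty": 0, "tz": 0.5, "rx": 0, "ry": 0, "rz": 0, "jaw": 4.5},
    {"tx": 0, "ty": 0, "tz": 2, "rx": 0, "ry": 0, "rz": 0, "jaw": 4.5},
    {"tx": 0, "ty": 0, "tz": 5, "rx": 0, "ry": 0, "rz": 0, "jaw": 4.5},
    {"tx": 0, "ty": 0, "tz": 8, "rx": 0, "ry": 0, "rz": 0, "jaw": 4.5},
    {"tx": 0, "ty": -2, "tz": 9, "rx": 0, "ry": 0, "rz": 0, "jaw": 4.5},
    {"tx": 0, "ty": -5, "tz": 9, "rx": 0, "ry": 0, "rz": 0, "jaw": 4.5},
    {"tx": 0, "ty": -9, "tz": 9, "rx": 0, "ry": 0, "rz": 0, "jaw": 4.5},
    {"tx": 0, "ty": -13, "tz": 9, "rx": 0, "ry": 0, "rz": 0, "jaw": 4.5},
    {"tx": 0, "ty": -15.7, "tz": 8, "rx": 0, "ry": 0, "rz": 0, "jaw": 4.5},
    {"tx": 0, "ty": -16.7, "tz": 6, "rx": 0, "ry": 0, "rz": 0, "jaw": 4.5},
    {"tx": 0, "ty": -16.7, "tz": 4, "rx": 0, "ry": 0, "rz": 0, "jaw": 4.5},
    {"tx": 0, "ty": -16.7, "tz": 3, "rx": 0, "ry": 0, "rz": 0, "jaw": 4.5},
    {"tx": 0, "ty": -16.7, "tz": 3, "rx": 0, "ry": 0, "rz": 0, "jaw": 4.5},
    {"tx": 0, "ty": -16.7, "tz": 3, "rx": 0, "ry": 0, "rz": 0, "jaw": 4.5}
  ]
}}

```text
time: 31.08
position: [572.2, -230.3, 46.8]
tcp_rot: [1.0, 0.026, 0.001, 0.0]
wrist_force: [0.6, -0.1, -1.8]
finger_gap: 55.0
```

```bash
python3 look.py g10 320 140 100 180
```

```text
31.175 [ 572.2 -230.2   46.9] [-0.34 -0.42 -2.3 ] [9.997e-01 2.600e-02 9.000e-04 2.000e-04] 55.17158662306385
```

View pics/g10.png

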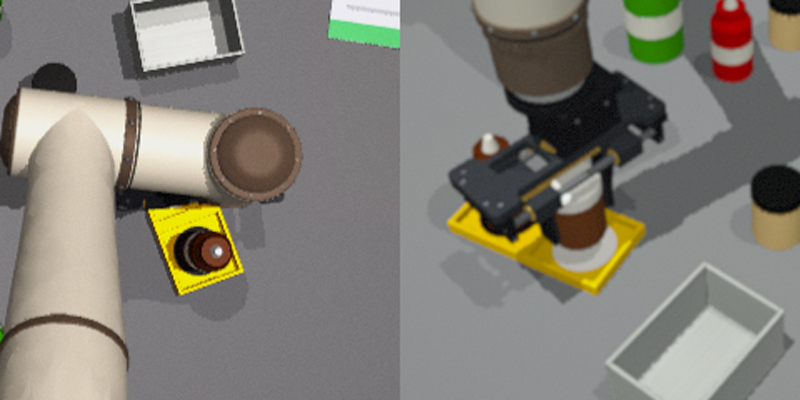

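The jar is upright over the white pad. Lowering.

{"method": "arm_command", "body": {
  "commands": [
    {"tx": 0, "ty": 0, "tz": -1, "rx": 0, "ry": 0, "rz": 0, "jaw": 4.5},
    {"tx": 0, "ty": 0, "tz": -1.7, "rx": 0, "ry": 0, "rz": 0, "jaw": 4.5},
    {"tx": 0, "ty": 0, "tz": -2.1, "rx": 0, "ry": 0, "rz": 0, "jaw": 4.5},
    {"tx": 0, "ty": 0, "tz": -2.3, "rx": 0, "ry": 0, "rz": 0, "jaw": 4.5},
    {"tx": 0, "ty": 0, "tz": -2.4, "rx": 0, "ry": 0, "rz": 0, "jaw": 4.5},
    {"tx": 0, "ty": 0, "tz": -2.5, "rx": 0, "ry": 0, "rz": 0, "jaw": 4.5},
    {"tx": 0, "ty": 0, "tz": -2.55, "rx": 0, "ry": 0, "rz": 0, "jaw": 4.5},
    {"tx": 0, "ty": 0, "tz": -2.6, "rx": 0, "ry": 0, "rz": 0, "jaw": 4.5},
    {"tx": 0, "ty": 0, "tz": -2.6, "rx": 0, "ry": 0, "rz": 0, "jaw": 4.5},
    {"tx": 0, "ty": 0, "tz": -2.6, "rx": 0, "ry": 0, "rz": 0, "jaw": 4.5}
  ]
}}

```text
time: 32.42
position: [571.7, -230.2, 20.1]
tcp_rot: [1.0, 0.026, 0.0, 0.0]
wrist_force: [0.9, 0.6, -0.8]
finger_gap: 55.1
```

{"method": "arm_command", "body": {
  "commands": [
    {"tx": 0, "ty": 0, "tz": -0.05, "rx": 0, "ry": 0, "rz": 0, "jaw": 4.5},
    {"tx": 0, "ty": 0, "tz": -0.08, "rx": 0, "ry": 0, "rz": 0, "jaw": 4.5},
    {"tx": 0, "ty": 0, "tz": -0.08, "rx": 0, "ry": 0, "rz": 0, "jaw": 4.5}
  ]
}}

```text
time: 32.8
position: [571.9, -230.3, 20.0]
tcp_rot: [1.0, 0.026, 0.0, 0.0]
wrist_force: [-1.6, 1.5, 5.2]
finger_gap: 54.9
```

{"method": "arm_command", "body": {
  "commands": [
    {"tx": 0, "ty": 0, "tz": 0, "rx": 0, "ry": 0, "rz": 0, "jaw": 5.8},
    {"tx": 0, "ty": 0, "tz": 0, "rx": 0, "ry": 0, "rz": 0, "jaw": 6.4},
    {"tx": 0, "ty": 0, "tz": 0, "rx": 0, "ry": 0, "rz": 0, "jaw": 7.2},
    {"tx": 0, "ty": 0, "tz": 0, "rx": 0, "ry": 0, "rz": 0, "jaw": 7.8},
    {"tx": 0, "ty": 0, "tz": 0, "rx": 0, "ry": 0, "rz": 0, "jaw": 7.8},
    {"tx": 0, "ty": 0, "tz": 1.5, "rx": 0, "ry": 0, "rz": 0, "jaw": 8.2},
    {"tx": 0, "ty": 0, "tz": 4, "rx": 0, "ry": 0, "rz": 0, "jaw": 8.7},
    {"tx": 0, "ty": 0, "tz": 8, "rx": 0, "ry": 0, "rz": 0, "jaw": 8.7},
    {"tx": 0, "ty": 0, "tz": 12, "rx": 0, "ry": 0, "rz": 0, "jaw": 8.7},
    {"tx": 0, "ty": 0, "tz": 16, "rx": 0, "ry": 0, "rz": 0, "jaw": 8.7},
    {"tx": 0, "ty": 4, "tz": 20, "rx": 0, "ry": 0, "rz": 0, "jaw": 8.7},
    {"tx": 0, "ty": 9, "tz": 22, "rx": 0, "ry": 0, "rz": 0, "jaw": 8.7},
    {"tx": 0, "ty": 14, "tz": 22, "rx": 0, "ry": 0, "rz": 0, "jaw": 8.7},
    {"tx": 0, "ty": 18, "tz": 22, "rx": 0, "ry": 0, "rz": 0, "jaw": 8.7},
    {"tx": 0, "ty": 18, "tz": 22, "rx": 0, "ry": 0, "rz": 0, "jaw": 8.7},
    {"tx": 0, "ty": 18, "tz": 22, "rx": 0, "ry": 0, "rz": 0, "jaw": 8.7}
  ]
}}

```text
time: 34.8
position: [571.5, -50.4, 240.0]
tcp_rot: [1.0, 0.026, 0.001, 0.0]
wrist_force: [-0.2, -0.6, 0.3]
finger_gap: 87.2
```

```bash
python3 - <<'E'
from plant import capture,robot
import cv2
cv2.imwrite("pics/e1.png",capture("scene"));cv2.imwrite("pics/e2.png",capture("top")); print(robot.sense()["time"],robot.sense()["wrist_force"])
E
```

```text
34.9 [-0.0691476  -0.26990822  0.09491242]
```

View pics/e1.png

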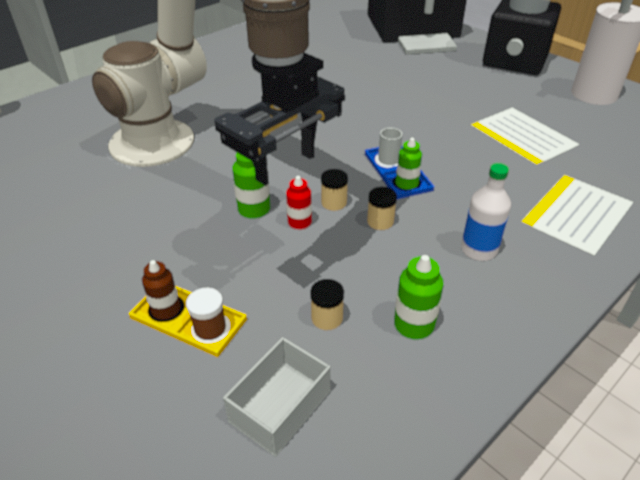

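View pics/e2.png

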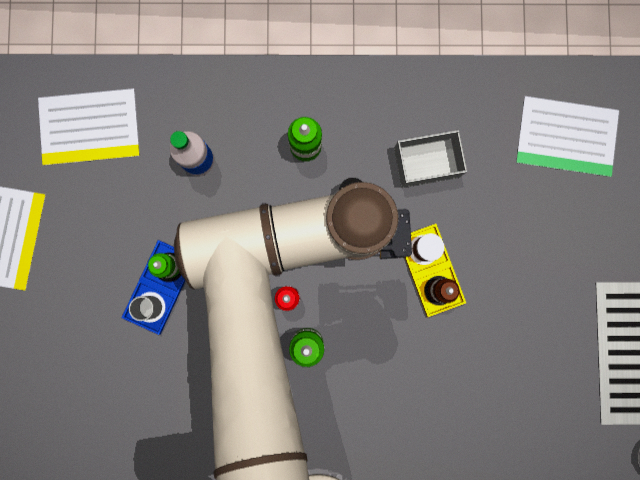

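All four ordered things are upright in their wells: blue tray at (150,285) and yellow tray at (432,270) in the top view. The red bottle (286,298), the milk, the jars and the large bottles are in the same pixels as at the start, and the gripper touches nothing. Handing in.

```bash
python3 -c "
from plant import job
print(job.sign_off())"
```

```text
the job is handed in; nothing more can be done
None
```

Both drink kits are made up and the job is handed in at about 35 s of the 109 s allowed; no verdict was reported. I placed them in this order:
- **Blue tray:** the green bottle went in the black-pad well, then the steel cup in the white-pad well.
- **Yellow tray:** the brown bottle went in the black-pad well, then the white-lidded jar in the white-pad well.

I lowered each one until it touched the floor of its well, then let go. The last contact force I read before letting go was 3–6 N.

**Last checks:** the final pictures from both cameras show all four upright in the right wells. The red bottle and the milk bottle had not visibly moved. The black-lidded jars also look unmoved in the scene picture, but the arm hid them in the final top view. The gripper was open and clear of everything, with the wrist force near zero.

**What went wrong or disagreed:**
- The first move was refused because the command was missing some keys; the arm did not move.
- The two cameras disagreed by about 2–4 mm, so I used averages. That is small beside the clearance in the wells.
- The white-lidded jar read 55 mm in the grip, not the 54 mm of its body, so the pads may have been bearing on the lid. Re-gripping 9 mm lower gave the same reading. The jar stayed upright while carried.

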